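# Index the locking desk carousel so the ink bottle faces front

### The arm

A 6-joint arm with a two-finger parallel gripper is mounted at the origin on a cart in front of the work surface, level with it; the furniture and walls round the work are solid. World frame = base frame: x ahead of the robot, y to its left, z up, the work surface at z = 0. Lengths are in m, angles in rad, forces in N, time in s.
With the tool pointing down it reaches from about 0.3 to 0.75 m from the base axis. Payload 8.5 kg.
Tool frame: the origin (TCP) lies midway between the tips of the shut fingers; the grasp point (between the pads) lies 19 mm behind it; z points along the fingers, y is the line along which they close (so a half turn about z gives the same grasp; the last joint's range is limited). The gripper opens to 88 mm and grips with 3 to 60 N. Pads are 18 mm wide; open, the fingers measure 123 mm over their backs; the gripper's body (75 mm by 187 mm) begins 45 mm behind the grasp point.
Start: joints at [-1.323, 0.381, 1.297, -0, 1.464, -0.215], TCP at [0.246, -0.492, 0.239] pointing down, gripper open.
Joint ranges: [-3.11, 3.11], [-0.89, 2.33], [0.22, 2.48], [-1.42, 4.56], [0.17, 2.85], [-2.88, 2.88]. Speed limits (rad/s): [2.39, 2.39, 3.14, 3.14, 3.14, 3.14].

### API

Orientations are given as a rotation vector (axis times angle).
In Python, from bench import * gives the robot as it stands. The module is installed in compiled form; this text tells all that it offers.
- The arm moves only by the shell command python3 -m crank 'ROWS' [FORCE]. ROWS is JSON, a list of rows, each an object with "hand": the closure, from 0 (fully open) to 1 (shut); "linear": the shift along the tool's x, y, z in cm, a list of three; "twist": the turn about the tool's z in degrees. In form: [{"hand": hand, "linear": [dx, dy, dz], "twist": twist}, ...]. A call has 1 to 12 rows; each row is the pose to reach, as a shift and turn from the pose commanded when the call began, along the tool's axes at that moment; what a row does not reach only later rows make up. A row lasts 1/12 s, in which the tool goes at most 41.7 mm and 7.16 degrees, less where a joint would pass 70% of its speed; a pose out of reach is approached as far as the arm can. A call with a gripper value outside its range is refused whole. The fingers move at their own pace and stop on an object; FORCE is the grip in N (left out, the last holds). Time passes only in rows, so rows that repeat a pose let the fingers close. It gives the time, the measured TCP pose, the force, the opening and the grip force at its end, in the units of the state.
- sense(): the state, without advancing time (a new reading comes with each control period).
- capture(name): name is "scene" or "top"; returns a dict with "img" (420x560x3 uint8, blue, green, red), "fov_y" (degrees; the focal length in pixels is half the picture's height over the tangent of half this angle, whatever the lens; pixels are square), "cx", "cy" (the principal point, pixels), "xyz" and "orientation" of the camera in the world. Camera axes: x right, y down, z forward; pixel columns grow to the right and rows downward; lengths in m; the calibration is good to about 2 mm. A picture is of the moment at which its call begins. There is no depth.
- job_done(): hands the job in; it is judged then, once.
The state is a dict: "time": time; "q": joint angles; "qd": joint speeds; "joint_efforts": joint torques, N m; "position": TCP position; "ee_rot": TCP orientation; "wrist_force": force on the tool from outside, world axes, zero at the start; "ft_torque": the same for the moment, N m; "finger_gap": finger opening in m; "grip_force": force on a finger pad.
Only numpy, scipy, OpenCV 4.12 (cv2) and the standard library are available. Lean on these libraries where they do the work, as an engineer would, in place of code of your own. Each camera call takes 0.05 s, during which the arm holds its last target. There are 200 camera calls.

### The job

The rotary desk organiser is locked by the sliding bolt at its front. Using only pushes with the fingertips, push the bolt's knob outward until the bolt is fully drawn, push the carousel round by the metal posts on its rim until the bay with the dark blue ink bottle stands in front, right behind the bolt, and push the bolt fully home to lock it there. Push gently, grip and lift nothing, do not touch what stands in the bays, and leave the other things on the desk alone.

Things in the scene. Friction and masses are not known exactly. Their poses are not given: they have to be found in the camera images.
- organiser: the organiser's fixed base, pale wood. Origin: on the carousel's vertical axis, at desk level. Its -x axis is the FRONT (towards the robot, give or take 15 degrees): a tongue 46 mm wide runs along it to 196 mm from the axis and carries the lock bolt between two metal straps (tops 23 mm above the desk, 124-135 and 183-194 mm from the axis)
- carousel (a joint): angle of the carousel, rad, counter-clockwise from above positive, about 0 at the start, turns endlessly both ways. Pale deck, 105 mm radius, top 26 mm above the desk, 7 mm lip; five bays of 72 degrees between radial walls (tops 60 mm above the desk), contents about 65 mm from the axis; the hub reaches 90 mm. A bay is centred in front at every multiple of 72 degrees. Stays where it is left
- rim_post (a point): one of the five upright round metal posts that end the walls at the rim, halfway up (50 mm): 12 mm thick, 21 to 77 mm above the desk, 113 mm from the axis, 72 degrees apart. This one lies 36 degrees counter-clockwise of front (seen from above) at carousel angle 0 and turns with it. Push any post along the rim: about 1 N turns the carousel
- bolt (a joint): travel of the steel lock bolt, m: 0 home in a slot (carousel locked), 0.020 fully drawn, at its stop; from 0.016 the carousel turns free. Drawn along the base's -x; slides with about 2 N and stays. Below the deck each bay has a slot with a rounded mouth at its centre: the bolt goes home only within about 5 degrees of a multiple of 72 degrees, and then holds the carousel to 2 degrees
- bolt_knob (a point): point on the axis of the bolt's upright metal knob, 50 mm above the desk, moves with the bolt: 158 mm in front of the carousel's axis when home, 178 mm when drawn. The knob is 15 to 18 mm thick, from 20 to 65 mm above the desk; a fingertip fits between it and the carousel's lip (45 mm)
- ink_bottle: square dark blue glass ink bottle with a black cap, 48x48 mm, 56 high; stands loose in one of the four bays that are not in front; this is the bay wanted in front. Origin: centre of its underside
- clip_tin: round brass and grey tin, 68 mm across, 30 high; stands loose in the bay that is in front at the start. Origin: centre of underside
- eraser: eraser in a blue sleeve, 23x50x12 mm, loose in a bay; origin: centre of underside
- binder_clip: black binder clip, 29x32 mm, 33 high, loose in a bay; origin: centre of underside
- sharpener: brass wedge sharpener, 16x26x13 mm, loose in a bay; origin: centre of underside
- pen_pot: dark pen pot with pens, 78x88x147 mm, back of the desk; origin: centre of underside
- fountain_pen: dark blue fountain pen lying on the desk, 134 mm long; origin: centre of underside
- pencil: yellow pencil lying on the desk, 179 mm long; origin: near its middle
- letter_opener: brass letter opener with a black grip lying on the desk, 195 mm long; origin: near its middle

How it is judged:
On the way, in this order (a step that is already met when the one before it is completed fails the run):
1. the bolt is drawn (value of joint bolt above 0.0155 m), for 0.1 s.
2. with the bolt drawn, the carousel is turned until the ink bottle's bay is in front (value of joint bolt above 0.01 m and x of ink_bottle in the frame of organiser below -0.042 m and y of ink_bottle in the frame of organiser between -0.022 and 0.022 m), for 0.1 s.
3. the bolt is pushed home into that bay's slot (value of joint bolt below 0.004 m and x of ink_bottle in the frame of organiser below -0.042 m and y of ink_bottle in the frame of organiser between -0.022 and 0.022 m), for 0.2 s.
At the end, for the whole second after the job is handed in: The bolt is home to within 4 mm in the slot under the ink bottle's bay, the bottle stands upright on the deck in the front bay (within 22 mm of the front line, at least 42 mm in front of the axis) and all is at rest (all of step 3 and velocity of joint carousel between -0.03 and 0.03 rad/s and linear speed of ink_bottle below 0.02 m/s and angle between ink_bottle's own z axis and vertical below 0.1 rad and height (world z) of ink_bottle between 0.022 and 0.032 m); the robot touches nothing.
It fails at once if something in the bays is lifted, tipped over the lip or dropped off the carousel (height (world z) of any of ink_bottle, clip_tin, eraser, binder_clip, sharpener above 0.045 m or height (world z) of any of ink_bottle, clip_tin, eraser, binder_clip, sharpener below 0.016 m).
It fails at once if the ink bottle is tipped (angle between ink_bottle's own z axis and vertical above 0.35 rad).
It fails at once if the fingers touch what stands in the bays (over 1 N) (contact force between the fingers and ink_bottle above 1 N or contact force between the fingers and clip_tin above 1 N or contact force between the fingers and eraser above 1 N or contact force between the fingers and binder_clip above 1 N or contact force between the fingers and sharpener above 1 N).
It fails at once if the organiser is pushed, pinched or pressed with more than 30 N (contact force between the fingers and organiser above 30 N).
It fails at once if another thing on the desk is moved more than 20 mm (distance of any of pen_pot, fountain_pen, pencil, letter_opener from where it was at the start of the episode above 0.02 m).
It also fails if it takes over 58 s, if anything falls off the work surface, if the arm or the gripper's body presses on something with over 40 N, if the wrist force passes 120 N, or if a joint passes its speed limit or range.

## Working session

There is one attempt and no reset: what is moved stays moved. The work goes in short steps, Python scripts to look and compute and a shell command to move; the robot and the scene stay as the last step left them, time stands still between calls to the robot, and variables do not carry over. Pictures are saved under pics/ and viewed, at most 10 in all, crops included, and the job is handed in when it is done.

```bash
mkdir -p pics; cat > h.py <<'E'
from bench import *
import numpy as np, cv2
from scipy.spatial.transform import Rotation as R
def cam(n,f=None):
    c=capture(n)
    if f: cv2.imwrite('pics/'+f,c['img'])
    return c
def Rm(o):
    o=np.array(o,float)
    return R.from_rotvec(o).as_matrix() if o.shape==(3,) else (R.from_quat(o).as_matrix() if o.shape==(4,) else o)
def ray(c,u,v,z):
    f=c['img'].shape[0]/2/np.tan(np.radians(c['fov_y'])/2)
    d=Rm(c['orientation'])@np.array([(u-c['cx'])/f,(v-c['cy'])/f,1]); p=np.array(c['xyz'])
    return p+d*(z-p[2])/d[2]
def proj(c,P):
    f=c['img'].shape[0]/2/np.tan(np.radians(c['fov_y'])/2)
    q=Rm(c['orientation']).T@(np.array(P)-c['xyz']); return np.array([c['cx']+f*q[0]/q[2],c['cy']+f*q[1]/q[2]])
E
python3 - <<'E'
from h import *
for n in('scene','top'):
    c=cam(n,n+'0.png'); print({k:c[k] for k in c if k!='img'})
s=sense();print(s['time'],s['position'],s['ee_rot'],s['finger_gap']); print(R.from_rotvec(s['ee_rot']).as_matrix().round(3))
E
```

```text
{'fov_y': 43.83267587375358, 'cx': 287.5404648204427, 'cy': 209.30619205411486, 'xyz': array([-0.5082736 ,  0.67625288,  0.78174981]), 'orientation': array([-1.05170488,  2.11455034, -1.26805074])}
{'fov_y': 47.4841735161174, 'cx': 275.14945504965095, 'cy': 207.00727889174817, 'xyz': array([ 0.35150561, -0.15254079,  1.10720344]), 'orientation': array([-2.11902206,  2.12149767, -0.17792595])}
0.1 [ 0.24548615 -0.4918917   0.23821956] [-3.05661994e+00 -7.20221238e-01  3.69466038e-07] 0.0882666633899169
[[ 0.895  0.446 -0.   ]
 [ 0.446 -0.895  0.001]
 [ 0.    -0.001 -1.   ]]
```

View pics/top0.png

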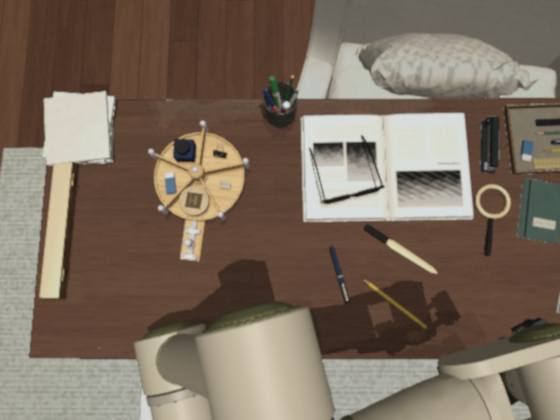

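View pics/scene0.png

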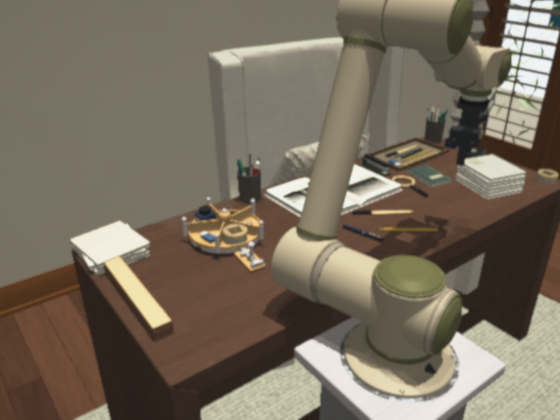

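The top view shows the carousel hub at about (197,172), the knob near (190,242), and the ink bottle at (184,149), behind and to the left. I'll enlarge it.

```bash
python3 - <<'E'
from h import *
im=cv2.imread('pics/top0.png')[115:270,130:270]
cv2.imwrite('pics/c0.png',cv2.resize(im,None,fx=3.87,fy=3.87,interpolation=cv2.INTER_CUBIC)[:600])
E
```

```text
(no output)
```

View pics/c0.png

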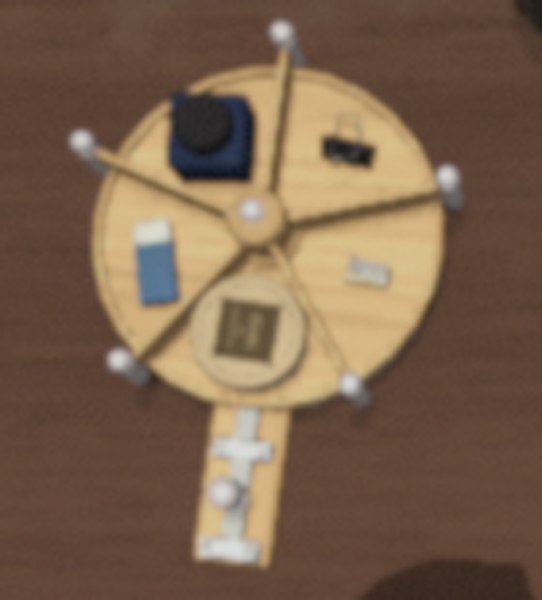

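The posts' tops are at crop (282,32), (82,141), (448,178), (120,358) and (351,383). The knob top is at (224,492) and the hub top at (252,210). The bottle is in the bay back-left.

```bash
python3 - <<'E'
from h import *
c=cam('top')
g=lambda u,v,z:ray(c,130+u/3.87,115+v/3.87,z)[:2]
P=np.array([g(*p,.077) for p in[(282,32),(82,141),(120,358),(351,383),(448,178)]])
ctr=P.mean(0); print('ctr',ctr.round(4),'hub',g(252,210,.09).round(4))
d=P-ctr; print(np.linalg.norm(d,axis=1).round(4),np.degrees(np.arctan2(d[:,1],d[:,0])).round(1))
k=g(224,492,.065); e=k-ctr; print('knob',k.round(4),np.linalg.norm(e),np.degrees(np.arctan2(-e[1],-e[0])))
b=g(205,125,.056);print('bottle',b,np.degrees(np.arctan2(*(b-ctr)[::-1])))
for p in[(194,562),(270,567)]: q=g(*p,.012)-ctr;print(q)
E
```

```text
ctr [0.6224 0.0376] hub [0.6229 0.0379]
[0.1123 0.1127 0.1118 0.1126 0.1125] [  -6.    66.1  137.6 -149.8  -78.4]
knob [0.4645 0.0535] 0.15865198474107334 -5.744097363836117
bottle [0.68409069 0.0738508 ] 30.403081685105658
[-0.19367011  0.04279464]
[-0.19665712 -0.00240189]
```

The fit is consistent: post radius is 112.5 mm and the base yaw is -6°. The knob is 158.7 mm from the axis. The bottle's bay sits at 30° and has to reach 174°, so the carousel must turn +144° (counter-clockwise). I'll do that as two identical 72° strokes across the front, and first move above the gap between knob and lip.

```bash
cat >> h.py <<'E'
C=np.array([.6224,.0376]); 
def pol(r,a): a=np.radians(a); return C+r*np.array([np.cos(a),np.sin(a)])
def rel(r,a,z,xdir,s=None):
    "polar target about carousel axis (world deg), tool x heading deg -> linear cm, twist deg"
    s=s or sense(); M=R.from_rotvec(s['ee_rot']).as_matrix()
    d=M.T@(np.append(pol(r,a),z)-s['position'])*100
    h=np.degrees(np.arctan2(M[1,0],M[0,0])); return d.round(2).tolist(), round((h-xdir+180)%360-180,1)
def st():
    s=sense(); p=s['position']; M=R.from_rotvec(s['ee_rot']).as_matrix(); d=p[:2]-C
    print('t %.2f r %.4f a %.1f z %.4f head %.1f F %s gap %.3f'%(s['time'],np.hypot(*d),np.degrees(np.arctan2(d[1],d[0]))%360,p[2],np.degrees(np.arctan2(M[1,0],M[0,0])),np.round(s['wrist_force'],1),s['finger_gap']))
E
python3 -c "
from h import *
print(rel(.128,174,.238,-6))"
python3 -m crank '[{"hand":1,"linear":[4,-3.2,0],"twist":3},{"hand":1,"linear":[7.8,-6.3,0],"twist":6},{"hand":1,"linear":[11.7,-9.4,0],"twist":9},{"hand":1,"linear":[15.6,-12.5,0],"twist":12},{"hand":1,"linear":[19.5,-15.6,0],"twist":15},{"hand":1,"linear":[23.4,-18.7,0],"twist":18},{"hand":1,"linear":[27.3,-21.8,0],"twist":21},{"hand":1,"linear":[31.2,-25,0],"twist":24},{"hand":1,"linear":[35.1,-28.1,0],"twist":27},{"hand":1,"linear":[39,-31.2,0],"twist":30},{"hand":1,"linear":[43,-34.4,0],"twist":32.5},{"hand":1,"linear":[46.5,-37.4,0],"twist":32.5}]' 10
python3 -c "
from h import *
st();print(rel(.128,174,.1,-6))"
```

```text
([46.57, -37.44, 0.08], np.float64(32.5))
time: 1.15
position: [0.4553, -0.036, 0.2388]
ee_rot: [3.137, -0.168, 0.0]
wrist_force: [0.4, -0.3, 0.6]
finger_gap: 0.0101
grip_force: 0.0
t 1.15 r 0.1826 a 203.8 z 0.2388 head -6.1 F [ 0.4 -0.3  0.6] gap 0.010
([3.02, -9.08, 13.88], np.float64(-0.1))
```

```bash
python3 -m crank '[{"hand":1,"linear":[0,0,0],"twist":0},{"hand":1,"linear":[0,0,0],"twist":0},{"hand":1,"linear":[0,0,0],"twist":0}]' >/dev/null
python3 -c "
from h import *
st();print(rel(.128,174,.1,-6))"
```

```text
t 1.40 r 0.1840 a 204.4 z 0.2386 head -5.9 F [-0.2 -0.3  1.4] gap 0.000
([3.09, -9.3, 13.85], np.float64(0.1))
```

```bash
python3 -m crank '[{"hand":1,"linear":[1,-3,2],"twist":0},{"hand":1,"linear":[2,-6,4],"twist":0},{"hand":1,"linear":[3.1,-9.3,6],"twist":0},{"hand":1,"linear":[3.1,-9.3,9],"twist":0},{"hand":1,"linear":[3.1,-9.3,12],"twist":0},{"hand":1,"linear":[3.1,-9.3,13.8],"twist":0},{"hand":1,"linear":[3.1,-9.3,13.8],"twist":0},{"hand":1,"linear":[3.1,-9.3,13.8],"twist":0},{"hand":1,"linear":[3.1,-9.3,13.8],"twist":0}]' >/dev/null
python3 - <<'E'
from h import *
st();print(rel(.128,174,.04,-6))
c=cam('scene'); im=c['img'][180:290,160:300]; cv2.imwrite('pics/s1.png',cv2.resize(im,None,fx=5,fy=5,interpolation=cv2.INTER_CUBIC))
s=sense()
for q in (s['position'],[*pol(.158,174),.065],[*pol(.158,174),.02]): print((proj(c,q)-[160,180])*5)
E
```

```text
t 2.15 r 0.1268 a 174.4 z 0.1020 head -6.1 F [-0.5 -0.3  0.6] gap 0.001
([-0.13, -0.08, 6.2], np.float64(-0.1))
[430.17339063 230.04048451]
[459.3220935  318.42460828]
[461.99923359 391.11281129]
```

View pics/s1.png

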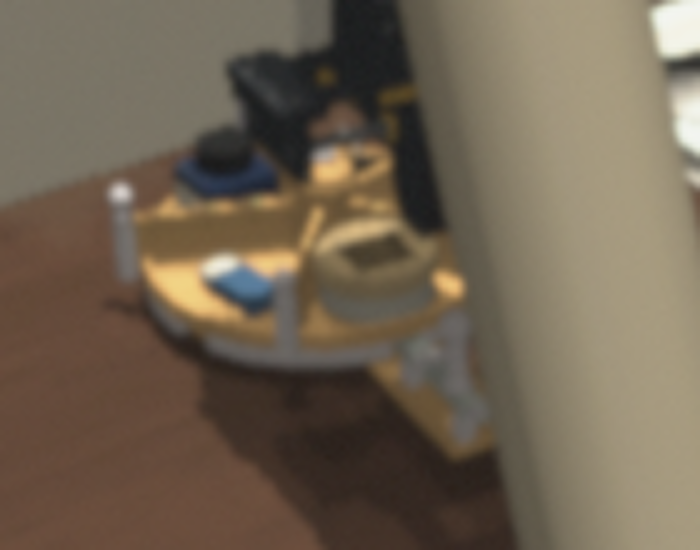

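The scene camera confirms it: the fingertip is at (425,230) and the knob top at (455,320), and both match the projections. I'll descend and start pushing outward.

```bash
python3 -m crank '[{"hand":1,"linear":[-0.1,-0.1,2],"twist":0},{"hand":1,"linear":[-0.1,-0.1,4],"twist":0},{"hand":1,"linear":[-0.1,-0.1,5.5],"twist":0},{"hand":1,"linear":[-0.1,-0.1,6.2],"twist":0},{"hand":1,"linear":[-0.1,-0.1,6.2],"twist":0},{"hand":1,"linear":[-0.1,-0.1,6.2],"twist":0}]'
python3 -m crank '[{"hand":1,"linear":[-0.3,0,0],"twist":0},{"hand":1,"linear":[-0.6,0,0],"twist":0},{"hand":1,"linear":[-0.9,0,0],"twist":0},{"hand":1,"linear":[-1.2,0,0],"twist":0},{"hand":1,"linear":[-1.5,0,0],"twist":0},{"hand":1,"linear":[-1.8,0,0],"twist":0},{"hand":1,"linear":[-1.8,0,0],"twist":0},{"hand":1,"linear":[-1.8,0,0],"twist":0}]'
python3 -c "
from h import *
st();print(rel(.159,174,.04,-6))"
```

```text
time: 2.7
position: [0.4952, 0.052, 0.0397]
ee_rot: [3.137, -0.164, 0.002]
wrist_force: [0.2, -0.0, 0.6]
finger_gap: 0.0007
grip_force: 0.0
time: 3.37
position: [0.4764, 0.0542, 0.0388]
ee_rot: [-3.137, 0.164, 0.001]
wrist_force: [-0.4, -0.7, 1.1]
finger_gap: 0.0004
grip_force: 0.2
t 3.37 r 0.1469 a 173.5 z 0.0388 head -6.0 F [-0.4 -0.7  1.1] gap 0.000
([-1.21, 0.12, -0.12], np.float64(0.0))
```

```bash
python3 -m crank '[{"hand":1,"linear":[-0.2,0.1,0],"twist":0},{"hand":1,"linear":[-0.4,0.1,0],"twist":0},{"hand":1,"linear":[-0.6,0.1,0],"twist":0},{"hand":1,"linear":[-0.8,0.1,0],"twist":0},{"hand":1,"linear":[-1.0,0.1,0],"twist":0},{"hand":1,"linear":[-1.0,0.1,0],"twist":0}]'
python3 - <<'E'
from h import *
st();c=cam('top','t2.png')
im=c['img'][170:270,150:250];cv2.imwrite('pics/t2c.png',cv2.resize(im,None,fx=5,fy=5,interpolation=cv2.INTER_CUBIC))
for r in(.158,.178):print((proj(c,[*pol(r,174),.065])-[150,170])*5)
E
```

```text
time: 3.87
position: [0.4662, 0.0542, 0.0387]
ee_rot: [-3.137, 0.164, 0.001]
wrist_force: [0.8, 0.3, -0.5]
finger_gap: 0.0001
grip_force: 0.2
t 3.87 r 0.1571 a 173.9 z 0.0387 head -6.0 F [ 0.8  0.3 -0.5] gap 0.000
[188.11710438 358.99509904]
[181.84741956 404.30082851]
```

View pics/t2c.png

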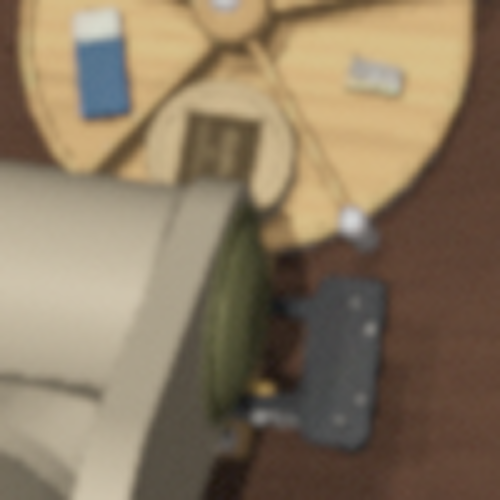

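The arm hides the knob from above, so I'll rely on force to find the stop, moving in small steps.

```bash
python3 -m crank '[{"hand":1,"linear":[-0.1,0,0],"twist":0},{"hand":1,"linear":[-0.2,0,0],"twist":0},{"hand":1,"linear":[-0.2,0,0],"twist":0}]'|grep -E 'pos|force'
python3 -m crank '[{"hand":1,"linear":[-0.1,0,0],"twist":0},{"hand":1,"linear":[-0.15,0,0],"twist":0},{"hand":1,"linear":[-0.15,0,0],"twist":0}]'|grep -E 'pos|force'
```

```text
position: [0.465, 0.0543, 0.0388]
wrist_force: [3.1, -0.1, -2.3]
grip_force: 1.8
position: [0.4649, 0.0543, 0.0389]
wrist_force: [8.6, -0.1, -5.4]
grip_force: 4.4
```

```bash
python3 - <<'E'
from h import *
st();c=cam('scene')
im=c['img'][215:275,220:280];cv2.imwrite('pics/s2c.png',cv2.resize(im,None,fx=8,fy=8,interpolation=cv2.INTER_CUBIC))
for r in(.158,.178):
  for z in(.065,.023):print(r,z,(proj(c,[*pol(r,174),z])-[220,215])*8)
E
```

```text
t 4.42 r 0.1584 a 173.9 z 0.0389 head -6.0 F [ 8.6 -0.1 -5.4] gap 0.000
0.158 0.065 [254.91534961 229.47937325]
0.158 0.023 [258.91732888 338.1388655 ]
0.178 0.065 [283.96588943 257.78001618]
0.178 0.023 [287.58888125 367.23436816]
```

View pics/s2c.png

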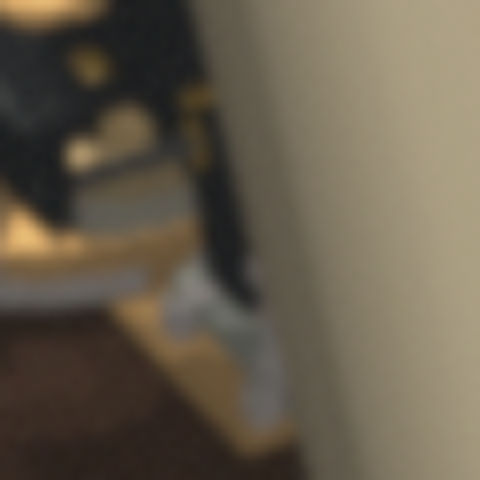

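Force jumped to 8.6 N with no further motion, so the bolt is at its stop. I'll back off, lift, and go to the start of the stroke on the left.

```bash
python3 -m crank '[{"hand":1,"linear":[0.5,0,0],"twist":0},{"hand":1,"linear":[1.2,0,0],"twist":0},{"hand":1,"linear":[1.5,0,-2],"twist":0},{"hand":1,"linear":[1.5,0,-4],"twist":0},{"hand":1,"linear":[1.5,0,-6],"twist":0},{"hand":1,"linear":[1.5,0,-6.5],"twist":0},{"hand":1,"linear":[1.5,0,-6.5],"twist":0},{"hand":1,"linear":[1.5,0,-6.5],"twist":0}]' >/dev/null
python3 -c "
from h import *
st();print(rel(.118,122,.103,-58), sense()['q'])"
```

```text
t 5.13 r 0.1455 a 173.9 z 0.1031 head -6.0 F [ 0.2 -0.9 -0.8] gap 0.001
([7.29, -9.28, -0.0], np.float64(52.0)) [-1.36465219e-01  4.17244986e-01  1.69063565e+00 -5.77937555e-05
  1.03482658e+00  1.53881362e+00]
```

The wrist would come close to its limit that way. I'll use the half-turn-equivalent heading (tool x outward), so the twist is -128° in total.

```bash
python3 -m crank '[{"hand":1,"linear":[0.6,-0.8,-0.5],"twist":-7},{"hand":1,"linear":[1.2,-1.6,-0.5],"twist":-14},{"hand":1,"linear":[1.8,-2.4,-0.5],"twist":-21},{"hand":1,"linear":[2.4,-3.2,-0.5],"twist":-28},{"hand":1,"linear":[3,-4,-0.5],"twist":-35},{"hand":1,"linear":[3.6,-4.8,-0.5],"twist":-42},{"hand":1,"linear":[4.2,-5.6,-0.5],"twist":-49},{"hand":1,"linear":[4.8,-6.4,-0.5],"twist":-56},{"hand":1,"linear":[5.4,-7.2,-0.5],"twist":-63},{"hand":1,"linear":[6,-8,-0.5],"twist":-70},{"hand":1,"linear":[6.6,-8.7,-0.5],"twist":-77},{"hand":1,"linear":[7.3,-9.3,-0.5],"twist":-84}]' >/dev/null
python3 -m crank '[{"hand":1,"linear":[0,0,0],"twist":-7},{"hand":1,"linear":[0,0,0],"twist":-14},{"hand":1,"linear":[0,0,0],"twist":-21},{"hand":1,"linear":[0,0,0],"twist":-28},{"hand":1,"linear":[0,0,0],"twist":-35},{"hand":1,"linear":[0,0,0],"twist":-42},{"hand":1,"linear":[0,0,0],"twist":-44},{"hand":1,"linear":[0,0,0],"twist":-44},{"hand":1,"linear":[0,0,0],"twist":-44}]' >/dev/null
python3 -c "
from h import *
st();print(rel(.12,122,.047,122))"
```

```text
t 6.88 r 0.1181 a 121.9 z 0.1074 head 121.9 F [0.5 1.1 0.1] gap 0.000
([0.19, -0.0, 6.05], np.float64(-0.1))
```

```bash
python3 -m crank '[{"hand":1,"linear":[0.2,0,2],"twist":0},{"hand":1,"linear":[0.2,0,4],"twist":0},{"hand":1,"linear":[0.2,0,5.5],"twist":0},{"hand":1,"linear":[0.2,0,6],"twist":0},{"hand":1,"linear":[0.2,0,6],"twist":0},{"hand":1,"linear":[0.2,0,6],"twist":0}]'|grep -E 'pos|force'
python3 -m crank '[{"hand":1,"linear":[0,-0.32,0],"twist":-1.5},{"hand":1,"linear":[-0.02,-0.63,0],"twist":-3},{"hand":1,"linear":[-0.04,-0.94,0],"twist":-4.5},{"hand":1,"linear":[-0.07,-1.25,0],"twist":-6},{"hand":1,"linear":[-0.15,-1.88,0],"twist":-9},{"hand":1,"linear":[-0.26,-2.49,0],"twist":-12},{"hand":1,"linear":[-0.41,-3.11,0],"twist":-15},{"hand":1,"linear":[-0.59,-3.71,0],"twist":-18},{"hand":1,"linear":[-0.8,-4.3,0],"twist":-21},{"hand":1,"linear":[-1.04,-4.88,0],"twist":-24},{"hand":1,"linear":[-1.31,-5.45,0],"twist":-27},{"hand":1,"linear":[-1.61,-6,0],"twist":-30}]'|grep -E 'pos|force'
python3 -c "
from h import *
st()"
```

```text
position: [0.5595, 0.1396, 0.0489]
wrist_force: [-0.2, -0.2, 0.5]
grip_force: 0.0
position: [0.5177, 0.0939, 0.05]
wrist_force: [0.8, -0.0, -0.4]
grip_force: 0.5
t 8.38 r 0.1189 a 151.7 z 0.0500 head 152.1 F [ 0.8 -0.  -0.4] gap 0.001
```

```bash
python3 -m crank '[{"hand":1,"linear":[-0.02,-0.63,0],"twist":-3},{"hand":1,"linear":[-0.07,-1.25,0],"twist":-6},{"hand":1,"linear":[-0.15,-1.88,0],"twist":-9},{"hand":1,"linear":[-0.26,-2.49,0],"twist":-12},{"hand":1,"linear":[-0.41,-3.11,0],"twist":-15},{"hand":1,"linear":[-0.59,-3.71,0],"twist":-18},{"hand":1,"linear":[-0.8,-4.3,0],"twist":-21},{"hand":1,"linear":[-1.04,-4.88,0],"twist":-24},{"hand":1,"linear":[-1.31,-5.45,0],"twist":-27},{"hand":1,"linear":[-1.61,-6,0],"twist":-30},{"hand":1,"linear":[-1.94,-6.54,0],"twist":-33},{"hand":1,"linear":[-2.29,-7.05,0],"twist":-36}]'|grep -E 'pos|force'
python3 -m crank '[{"hand":1,"linear":[-0.02,-0.63,0],"twist":-3},{"hand":1,"linear":[-0.07,-1.25,0],"twist":-6},{"hand":1,"linear":[-0.15,-1.88,0],"twist":-9},{"hand":1,"linear":[-0.15,-1.88,0],"twist":-9},{"hand":1,"linear":[-0.15,-1.88,0],"twist":-9}]'|grep -E 'pos|force'
python3 - <<'E'
from h import *
st();c=cam('top')
im=c['img'][115:270,130:270]
cv2.imwrite('pics/t3c.png',cv2.resize(im,None,fx=3.87,fy=3.87,interpolation=cv2.INTER_CUBIC)[:600])
E
```

```text
position: [0.5048, 0.0208, 0.0499]
wrist_force: [-0.6, 0.6, -0.5]
grip_force: 0.4
position: [0.5087, 0.0025, 0.0495]
wrist_force: [-0.5, 0.1, -0.1]
grip_force: 0.0
t 9.80 r 0.1190 a 197.1 z 0.0495 head -163.1 F [-0.5  0.1 -0.1] gap 0.000
```

View pics/t3c.png

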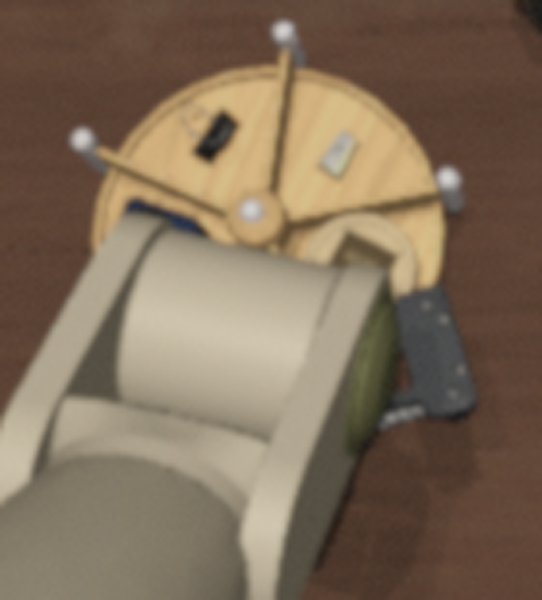

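The carousel has turned about 71.5°: the posts are at (284,33), (83,139) and (449,178), almost where they started. The bottle is now in the left bay. I'll lift, go back and repeat.

```bash
python3 -m crank '[{"hand":1,"linear":[0,0.3,0],"twist":0},{"hand":1,"linear":[0,0.4,-2],"twist":0},{"hand":1,"linear":[0,0.4,-4],"twist":0},{"hand":1,"linear":[0,0.4,-6],"twist":0},{"hand":1,"linear":[0,0.4,-6],"twist":0},{"hand":1,"linear":[0,0.4,-6],"twist":0}]'|grep -E 'pos|force'
python3 -c "
from h import *
st();print(rel(.12,121,.109,121))"
```

```text
position: [0.5073, 0.0069, 0.1093]
wrist_force: [0.4, 0.1, -0.1]
grip_force: 0.0
t 10.35 r 0.1192 a 194.9 z 0.1093 head -163.0 F [ 0.4  0.1 -0.1] gap 0.001
([-9.01, 11.21, 0.04], np.float64(76.0))
```

```bash
python3 -m crank '[{"hand":1,"linear":[-0.8,1,0],"twist":7},{"hand":1,"linear":[-1.6,2,0],"twist":14},{"hand":1,"linear":[-2.4,3,0],"twist":21},{"hand":1,"linear":[-3.2,4,0],"twist":28},{"hand":1,"linear":[-4,5,0],"twist":35},{"hand":1,"linear":[-4.8,6,0],"twist":42},{"hand":1,"linear":[-5.6,7,0],"twist":49},{"hand":1,"linear":[-6.4,8,0],"twist":56},{"hand":1,"linear":[-7.2,9,0],"twist":63},{"hand":1,"linear":[-8,10,0],"twist":70},{"hand":1,"linear":[-9,11.2,0],"twist":76},{"hand":1,"linear":[-9,11.2,0],"twist":76}]'|grep -E 'pos|force'
python3 -m crank '[{"hand":1,"linear":[0,0,0],"twist":0},{"hand":1,"linear":[0,0,0],"twist":0},{"hand":1,"linear":[0,0,0],"twist":0}]' >/dev/null
python3 -c "
from h import *
st();print(rel(.12,121,.047,121))"
```

```text
position: [0.5603, 0.1419, 0.1073]
wrist_force: [-0.8, -0.4, 0.3]
grip_force: 0.0
t 11.60 r 0.1193 a 121.5 z 0.1083 head 121.1 F [-0.  -0.4 -0. ] gap 0.001
([0.07, 0.12, 6.13], np.float64(0.1))
```

```bash
python3 -m crank '[{"hand":1,"linear":[0.2,0,2],"twist":0},{"hand":1,"linear":[0.2,0,4],"twist":0},{"hand":1,"linear":[0.2,0,5.5],"twist":0},{"hand":1,"linear":[0.2,0,6],"twist":0},{"hand":1,"linear":[0.2,0,6],"twist":0},{"hand":1,"linear":[0.2,0,6],"twist":0}]'|grep -E 'pos|force'
python3 -m crank '[{"hand":1,"linear":[0,-0.32,0],"twist":-1.5},{"hand":1,"linear":[-0.02,-0.63,0],"twist":-3},{"hand":1,"linear":[-0.04,-0.94,0],"twist":-4.5},{"hand":1,"linear":[-0.07,-1.25,0],"twist":-6},{"hand":1,"linear":[-0.15,-1.88,0],"twist":-9},{"hand":1,"linear":[-0.26,-2.49,0],"twist":-12},{"hand":1,"linear":[-0.41,-3.11,0],"twist":-15},{"hand":1,"linear":[-0.59,-3.71,0],"twist":-18},{"hand":1,"linear":[-0.8,-4.3,0],"twist":-21},{"hand":1,"linear":[-1.04,-4.88,0],"twist":-24},{"hand":1,"linear":[-1.31,-5.45,0],"twist":-27},{"hand":1,"linear":[-1.61,-6,0],"twist":-30}]'|grep -E 'pos|force'
python3 -m crank '[{"hand":1,"linear":[-0.02,-0.63,0],"twist":-3},{"hand":1,"linear":[-0.07,-1.25,0],"twist":-6},{"hand":1,"linear":[-0.15,-1.88,0],"twist":-9},{"hand":1,"linear":[-0.26,-2.49,0],"twist":-12},{"hand":1,"linear":[-0.41,-3.11,0],"twist":-15},{"hand":1,"linear":[-0.59,-3.71,0],"twist":-18},{"hand":1,"linear":[-0.8,-4.3,0],"twist":-21},{"hand":1,"linear":[-1.04,-4.88,0],"twist":-24},{"hand":1,"linear":[-1.31,-5.45,0],"twist":-27},{"hand":1,"linear":[-1.61,-6,0],"twist":-30},{"hand":1,"linear":[-1.94,-6.54,0],"twist":-33},{"hand":1,"linear":[-2.29,-7.05,0],"twist":-36}]'|grep -E 'pos|force'
python3 -c "
from h import *
st()"
```

```text
position: [0.5596, 0.1413, 0.0493]
wrist_force: [-0.5, 0.0, 1.1]
grip_force: 0.0
position: [0.5168, 0.0967, 0.0501]
wrist_force: [0.5, 0.7, 0.3]
grip_force: 0.3
position: [0.5026, 0.0238, 0.05]
wrist_force: [0.1, 0.9, 0.2]
grip_force: 0.4
t 14.10 r 0.1206 a 186.6 z 0.0500 head -172.8 F [0.1 0.9 0.2] gap 0.001
```

```bash
python3 -m crank '[{"hand":1,"linear":[-0.02,-0.63,0],"twist":-3},{"hand":1,"linear":[-0.07,-1.25,0],"twist":-6},{"hand":1,"linear":[-0.13,-1.7,0],"twist":-8},{"hand":1,"linear":[-0.18,-2.1,0],"twist":-10},{"hand":1,"linear":[-0.18,-2.1,0],"twist":-10},{"hand":1,"linear":[-0.18,-2.1,0],"twist":-10}]'|grep -E 'pos|force'
python3 -c "
from h import *
st()"
python3 -m crank '[{"hand":1,"linear":[0,0.3,0],"twist":0},{"hand":1,"linear":[0,0.4,-2],"twist":0},{"hand":1,"linear":[0,0.4,-4],"twist":0},{"hand":1,"linear":[0,0.4,-6],"twist":0},{"hand":1,"linear":[0,0.4,-6],"twist":0},{"hand":1,"linear":[0,0.4,-6],"twist":0}]'|grep -E 'pos|force'
python3 - <<'E'
from h import *
st();c=cam('top')
im=c['img'][115:270,130:270]
cv2.imwrite('pics/t4c.png',cv2.resize(im,None,fx=3.87,fy=3.87,interpolation=cv2.INTER_CUBIC)[:600])
print(rel(.21,174,.11,174))
E
```

```text
position: [0.5069, 0.0033, 0.0496]
wrist_force: [-0.2, -0.1, 0.5]
grip_force: 0.0
t 14.60 r 0.1205 a 196.5 z 0.0496 head -163.1 F [-0.2 -0.1  0.5] gap 0.000
position: [0.5055, 0.0077, 0.1094]
wrist_force: [0.1, 0.2, -0.2]
grip_force: 0.0
t 15.10 r 0.1207 a 194.4 z 0.1094 head -163.0 F [ 0.1  0.2 -0.2] gap 0.000
([7.23, 7.63, -0.15], np.float64(23.0))
```

View pics/t4c.png

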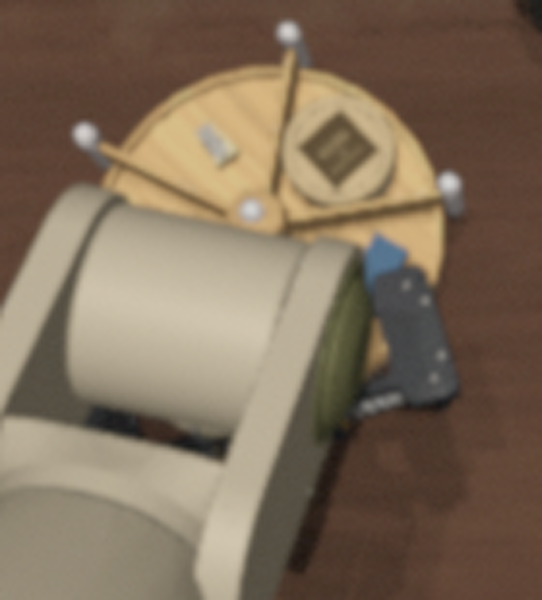

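Posts at (288,33), (86,134) and (450,184) mean the carousel is about 2° short, so I'll nudge it on.

```bash
python3 -m crank '[{"hand":1,"linear":[0,0.1,2],"twist":0},{"hand":1,"linear":[0,0.1,4],"twist":0},{"hand":1,"linear":[0,0.1,6],"twist":0},{"hand":1,"linear":[0,0.1,6],"twist":0},{"hand":1,"linear":[0,-0.3,6],"twist":0},{"hand":1,"linear":[0,-0.55,6],"twist":-1},{"hand":1,"linear":[0,-0.8,6],"twist":-2},{"hand":1,"linear":[0,-0.8,6],"twist":-2},{"hand":1,"linear":[0,-0.8,6],"twist":-2},{"hand":1,"linear":[0,-0.3,6],"twist":-2},{"hand":1,"linear":[0,0,4],"twist":-2},{"hand":1,"linear":[0,0,2],"twist":-2}]'|grep -E 'pos|force'
python3 -m crank '[{"hand":1,"linear":[0,0,-2],"twist":0},{"hand":1,"linear":[0,0,-2.5],"twist":0},{"hand":1,"linear":[0,0,-2.5],"twist":0},{"hand":1,"linear":[0,0,-2.5],"twist":0}]'|grep -E 'pos|force'
python3 - <<'E'
from h import *
st();print(rel(.215,174,.115,174))
c=cam('top');g=c['img'];h0=cv2.imread('pics/top0.png')
for n,(u,v) in dict(a=(204.4,123.5),b=(152.2,150),c=(246,161.8)).items():
  # template-match against the initial picture for post shift
  t=h0[int(v)-5:int(v)+6,int(u)-5:int(u)+6]; w=g[int(v)-10:int(v)+11,int(u)-10:int(u)+11]
  m=cv2.matchTemplate(w,t,cv2.TM_CCOEFF_NORMED);_,mx,_,l=cv2.minMaxLoc(m)
  x,y=l;sub=lambda a,b,c:.5*(a-c)/(a-2*b+c)
  print(n,round(mx,2),x-5+sub(*m[y,x-1:x+2]),y-5+sub(*m[y-1:y+2,x]))
E
```

```text
position: [0.5044, 0.0082, 0.0888]
wrist_force: [0.5, 0.7, 1.1]
grip_force: 0.0
position: [0.5049, 0.0076, 0.1132]
wrist_force: [-0.4, -0.0, 0.7]
grip_force: 0.0
t 16.48 r 0.1212 a 194.3 z 0.1132 head -161.0 F [-0.4 -0.   0.7] gap 0.000
([7.4, 8.1, -0.17], np.float64(25.0))
a 0.97 0.5624012 0.043356363
b 0.97 0.07873814 -0.5796492
c 0.97 0.26084775 0.5415726
```

It's now within 0.7° of the slot. Next I'll go to the outer side of the knob.

```bash
python3 -m crank '[{"hand":1,"linear":[2.5,2.7,0],"twist":7},{"hand":1,"linear":[5,5.4,0],"twist":14},{"hand":1,"linear":[7.4,8.1,0],"twist":20},{"hand":1,"linear":[7.4,8.1,0],"twist":25},{"hand":1,"linear":[7.4,8.1,0],"twist":25},{"hand":1,"linear":[7.4,8.1,0],"twist":25},{"hand":1,"linear":[7.4,8.1,0],"twist":25}]'|grep -E 'pos|force'
python3 - <<'E'
from h import *
st();print(rel(.215,174,.04,174))
E
```

```text
position: [0.4097, 0.0595, 0.1134]
wrist_force: [0.5, -0.3, -0.2]
grip_force: 0.0
t 17.12 r 0.2138 a 174.1 z 0.1134 head 174.1 F [ 0.5 -0.3 -0.2] gap 0.001
([0.12, 0.05, 7.34], np.float64(0.1))
```

```bash
python3 -m crank '[{"hand":1,"linear":[0.1,0,2],"twist":0},{"hand":1,"linear":[0.1,0,4],"twist":0},{"hand":1,"linear":[0.1,0,6],"twist":0},{"hand":1,"linear":[0.1,0,7.3],"twist":0},{"hand":1,"linear":[0.1,0,7.3],"twist":0},{"hand":1,"linear":[0.1,0,7.3],"twist":0}]'|grep -E 'pos|force'
python3 -m crank '[{"hand":1,"linear":[-0.4,0,0],"twist":0},{"hand":1,"linear":[-0.8,0,0],"twist":0},{"hand":1,"linear":[-1.2,0,0],"twist":0},{"hand":1,"linear":[-1.5,0,0],"twist":0},{"hand":1,"linear":[-1.8,0,0],"twist":0},{"hand":1,"linear":[-2.1,0,0],"twist":0},{"hand":1,"linear":[-2.4,0,0],"twist":0},{"hand":1,"linear":[-2.4,0,0],"twist":0}]'|grep -E 'pos|force'
python3 -c "
from h import *
st()"
```

```text
position: [0.4083, 0.0596, 0.0403]
wrist_force: [1.2, -0.1, 0.7]
grip_force: 0.0
position: [0.4323, 0.0574, 0.0408]
wrist_force: [-0.8, 0.9, -0.2]
grip_force: 0.0
t 18.28 r 0.1912 a 174.1 z 0.0408 head 174.0 F [-0.8  0.9 -0.2] gap 0.000
```

```bash
python3 -m crank '[{"hand":1,"linear":[-0.3,0,0],"twist":0},{"hand":1,"linear":[-0.6,0,0],"twist":0},{"hand":1,"linear":[-0.9,0,0],"twist":0},{"hand":1,"linear":[-0.9,0,0],"twist":0}]'|grep -E 'pos|force'
python3 -m crank '[{"hand":1,"linear":[-0.15,0,0],"twist":0},{"hand":1,"linear":[-0.3,0,0],"twist":0},{"hand":1,"linear":[-0.3,0,0],"twist":0}]'|grep -E 'pos|force'
python3 -c "
from h import *
st()"
```

```text
position: [0.4412, 0.0565, 0.0407]
wrist_force: [0.1, -0.1, -0.4]
grip_force: 0.0
position: [0.4439, 0.0562, 0.0407]
wrist_force: [-1.4, 0.3, -0.8]
grip_force: 0.4
t 18.87 r 0.1794 a 174.1 z 0.0407 head 174.0 F [-1.4  0.3 -0.8] gap 0.001
```

```bash
for i in 1; do python3 -m crank '[{"hand":1,"linear":[-0.1,0,0],"twist":0},{"hand":1,"linear":[-0.2,0,0],"twist":0},{"hand":1,"linear":[-0.2,0,0],"twist":0}]'|grep -E 'pos|wrist'; done
python3 -m crank '[{"hand":1,"linear":[-0.1,0,0],"twist":0},{"hand":1,"linear":[-0.1,0,0],"twist":0}]'|grep -E 'pos|wrist'
python3 -m crank '[{"hand":1,"linear":[-0.1,0,0],"twist":0},{"hand":1,"linear":[-0.1,0,0],"twist":0}]'|grep -E 'pos|wrist'
python3 -c "
from h import *
st()"
```

```text
position: [0.4458, 0.056, 0.0407]
wrist_force: [-0.8, 1.3, -0.7]
position: [0.4468, 0.0559, 0.0407]
wrist_force: [-2.0, 0.1, -0.6]
position: [0.4478, 0.0558, 0.0407]
wrist_force: [-1.0, 1.1, -0.6]
t 19.45 r 0.1755 a 174.1 z 0.0407 head 174.0 F [-1.   1.1 -0.6] gap 0.000
```

```bash
python3 -m crank '[{"hand":1,"linear":[-0.1,0,0],"twist":0},{"hand":1,"linear":[-0.1,0,0],"twist":0}]'|grep -E 'pos|wrist'
python3 -m crank '[{"hand":1,"linear":[-0.1,0,0],"twist":0},{"hand":1,"linear":[-0.1,0,0],"twist":0}]'|grep -E 'pos|wrist'
python3 -m crank '[{"hand":1,"linear":[-0.1,0,0],"twist":0},{"hand":1,"linear":[-0.1,0,0],"twist":0}]'|grep -E 'pos|wrist'
python3 -c "
from h import *
st()"
```

```text
position: [0.4488, 0.0556, 0.0407]
wrist_force: [-0.9, 0.2, -0.2]
position: [0.4499, 0.0555, 0.0408]
wrist_force: [-1.7, 0.3, -0.2]
position: [0.4508, 0.0554, 0.0408]
wrist_force: [-1.1, -0.2, -0.5]
t 19.95 r 0.1725 a 174.1 z 0.0408 head 174.0 F [-1.1 -0.2 -0.5] gap 0.000
```

```bash
python3 -m crank '[{"hand":1,"linear":[-0.1,0,0],"twist":0},{"hand":1,"linear":[-0.1,0,0],"twist":0}]'|grep -E 'pos|wrist'
python3 -m crank '[{"hand":1,"linear":[-0.1,0,0],"twist":0},{"hand":1,"linear":[-0.1,0,0],"twist":0}]'|grep -E 'pos|wrist'
python3 - <<'E'
from h import *
st();c=cam('scene')
im=c['img'][205:275,210:280];cv2.imwrite('pics/s5.png',cv2.resize(im,None,fx=8,fy=8,interpolation=cv2.INTER_CUBIC))
for r in(.158,.178):
  for z in(.065,.023):print(r,z,(proj(c,[*pol(r,174),z])-[210,205])*8)
E
```

```text
position: [0.4519, 0.0553, 0.0408]
wrist_force: [-1.3, 0.7, -0.6]
position: [0.4523, 0.0553, 0.0407]
wrist_force: [-4.0, 0.0, 1.5]
t 20.28 r 0.1711 a 174.1 z 0.0407 head 174.0 F [-4.   0.   1.5] gap 0.001
0.158 0.065 [334.91534961 309.47937325]
0.158 0.023 [338.91732888 418.1388655 ]
0.178 0.065 [363.96588943 337.78001618]
0.178 0.023 [367.58888125 447.23436816]
```

View pics/s5.png

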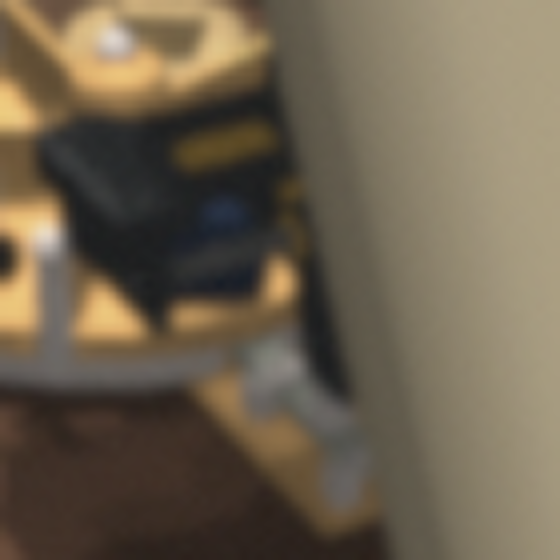

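The bottle is visible in the front bay at about (225,230), and force is rising at the expected home position. One more small push to confirm, then I'll retreat and check.

```bash
python3 -m crank '[{"hand":1,"linear":[-0.15,0,0],"twist":0},{"hand":1,"linear":[-0.15,0,0],"twist":0}]'|grep -E 'pos|wrist'
python3 -m crank '[{"hand":1,"linear":[1,0,0],"twist":0},{"hand":1,"linear":[3,0,0],"twist":0},{"hand":1,"linear":[4,0,-3],"twist":0},{"hand":1,"linear":[4,0,-6],"twist":0},{"hand":1,"linear":[3,-3,-9],"twist":0},{"hand":1,"linear":[3,-6.5,-12],"twist":0},{"hand":1,"linear":[3,-10,-14],"twist":0},{"hand":1,"linear":[3,-14,-14],"twist":0},{"hand":1,"linear":[3,-18,-14],"twist":0},{"hand":1,"linear":[3,-22,-14],"twist":0},{"hand":1,"linear":[3,-26,-14],"twist":0},{"hand":1,"linear":[3,-26,-14],"twist":0}]'|grep -E 'pos|wrist'
python3 -m crank '[{"hand":1,"linear":[0,-4,0],"twist":0},{"hand":1,"linear":[0,-8,0],"twist":0},{"hand":1,"linear":[0,-8,0],"twist":0},{"hand":1,"linear":[0,-8,0],"twist":0}]'|grep -E 'pos|wrist'
python3 - <<'E'
from h import *
c=cam('top')
im=c['img'][115:270,130:270]
cv2.imwrite('pics/t6c.png',cv2.resize(im,None,fx=3.87,fy=3.87,interpolation=cv2.INTER_CUBIC)[:600])
E
```

```text
position: [0.4524, 0.0553, 0.0406]
wrist_force: [-9.9, -0.2, 6.0]
position: [0.3974, -0.207, 0.1812]
wrist_force: [-0.4, 0.4, 0.2]
position: [0.389, -0.2816, 0.1807]
wrist_force: [-0.3, -0.1, 0.2]
```

View pics/t6c.png

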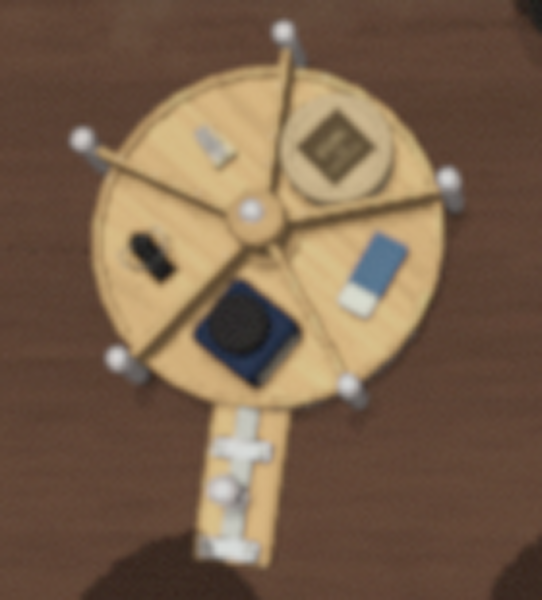

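The knob is back at its starting pixel (224,490), so the bolt is home. The bottle is centred in the front bay at about (243,325), and the arm is clear.

```bash
python3 -c "
from bench import *
print(job_done())"
```

```text
the job is handed in; nothing more can be done
None
```

The job is handed in, verdict not shown: the last picture shows the ink bottle's bay in front, the bolt pushed home behind it and the arm clear of everything.

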